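# Zero the carat balance with its cup on the pan

## Task

Get the carat balance ready for weighing, with a light touch of the closed fingertips: push the sliding top of its draft shield forward until it is fully shut, then press the raised back end of the power rocker right down to switch the balance on, and then press the long tare bar key fully in and let it come up again. The balance must never be on with the shield open nor the tare bar be pressed while it is off. Do not press the two small square keys, do not lean hard on the balance, pick nothing up, and leave the steel cup on the pan and the loupe, scoop and tumbler beside the balance as they are.

Things in the scene. Friction and masses are not known exactly. Their poses are not given: they have to be found in the camera images.
- balance: white carat balance, fixed, 290 mm deep (x), 210 mm wide. Origin under its middle on the bench; x points from its front (keypad) to its back, y left, z up; yaw within 0.35 rad of the world's. Front 105 mm: panel rising 10 degrees from 43 to 61 mm high; on its front half, left to right: two square keys, tare bar, rocker. Behind: 65 mm high housing with glass draft shield and pan
- shield_top (a joint): clear sliding top of the draft shield (the shield: 165 mm square, x = -25 to 140 mm in the balance's frame, rails up to 131 mm high); its upper face is 128 mm above the bench. Metres open: 0 = fully shut against its stop; starts 0.045 to 0.08 open, slid to the back. Slides along the balance's x in guides, cannot be lifted, takes about 1.5 N and stays where it is left
- slide_grip (a point): middle of the upper edge of the upright back face of the grey wedge-shaped push on the sliding top: 70 mm wide (y), 14 mm high above the plate, sloping down to the plate's front edge 29 mm ahead; behind it the plate runs on flat for 135 mm. It moves with the top; pushing the back face towards the balance's -x shuts it. Shut, this point is at x = 5 mm in the balance's frame
- rocker (a joint): black power rocker, 30 mm (x) by 22 mm (y), in a 3 mm high frame at the right of the panel. Radians: 0 = off, its back end (the one towards the display and shield) raised 6 mm above its front end; 0.4 = on, back end down against the stop. Stiff: pressing the back end takes about 4 N, and it stays where it is left
- rocker_rear (a point): point on the rocker's upper face, 11 mm behind its pivot (4 mm from its back edge), where to press straight down to switch on; moves with the rocker and goes down about 4.5 mm; at the end it is still about 5 mm above the panel
- tare (a joint): long tare bar key in the middle of the keypad, 56 mm (y) by 18 mm (x), grey, standing 6 mm above the panel; metres pressed in, 0 = up, 0.004 = fully in; square to the panel (10 degrees off vertical, straight down works); sprung, about 4 N at full depth, comes up by itself
- tare_face (a point): middle of the upper face of the tare bar; it moves with the key
- key_a (a joint): small square grey key, 18 mm, to the left of the tare bar, its middle 48 mm from that of the bar; not to be pressed; metres pressed in, 0 to 0.004
- key_b (a joint): second small square grey key, its middle 77 mm to the left of that of the tare bar; not to be pressed; metres pressed in, 0 to 0.004
- cup: small steel cup, 48 mm across the mouth, 30 mm high, standing loose on the pan inside the shield, 50 g; origin in the middle of its foot, 77 mm above the bench
- loupe: folded black loupe, 40 x 26 x 25 mm, loose on the bench beside the balance; origin in the middle of its underside
- scoop: small steel stone scoop, 60 x 46 x 17 mm with a 70 mm flat blue handle along its +x, loose on the bench beside the balance; origin under the middle of its tray
- tumbler: glass tumbler, 72 mm across, 92 mm high, standing loose on the bench beside the balance; origin in the middle of its foot
Not all that is in view belongs to the job. Several things have the shape of the cup; the one meant has the colours described above.

How it is judged:
On the way, in this order (a step that is already met when the one before it is completed fails the run):
1. the sliding top is pushed fully shut (value of joint shield_top below 0.003 m), for 0.2 s.
2. the rocker is switched on (value of joint rocker above 0.3 rad and value of joint shield_top below 0.004 m), for 0.2 s.
3. the tare bar is pressed fully in (all of step 2 and value of joint tare above 0.003 m), for 0.1 s.
At the end, for the whole second after the job is handed in: the sliding top is shut to within 4 mm, the rocker is on (past 0.3 of 0.4 rad), the tare bar and the other keys are up (within 1 mm), the cup stands within 10 mm of its start on the pan, and loupe, scoop and tumbler within 15 mm of theirs (all of step 2 and value of joint each of tare, key_a, key_b below 0.001 m and distance of cup from where it was at the start of the episode below 0.01 m and angle between cup's own z axis and vertical below 0.1 rad and linear speed of cup below 0.02 m/s and distance of each of loupe, scoop, tumbler from where it was at the start of the episode below 0.015 m); the robot touches nothing.
It fails at once if the balance is on while the shield is more than 6 mm open (value of joint rocker above 0.25 rad and value of joint shield_top above 0.006 m).
It fails at once if the tare bar is pressed (2 mm) while the balance is off (value of joint tare above 0.002 m and value of joint rocker below 0.25 rad).
It fails at once if a small square key is pressed (2 mm) (value of joint any of key_a, key_b above 0.002 m).
It fails at once if the balance is pressed with more than 40 N (contact force between any of the arm, the fingers and balance above 40 N).
It fails at once if the cup is lifted, shifted more than 10 mm or tipped, or loupe, scoop or tumbler is lifted, shifted more than 15 mm or tipped (distance of cup from where it was at the start of the episode above 0.01 m or angle between any of cup, tumbler's own z axis and vertical above 0.2 rad or distance of any of loupe, scoop, tumbler from where it was at the start of the episode above 0.015 m).
It also fails if it takes over 45 s, if anything falls off the work surface, if the arm or the gripper's body presses on something with over 40 N, if the wrist force passes 120 N, or if a joint passes its speed limit or range.

## Robot

A 6-joint arm with a two-finger parallel gripper is mounted at the origin on the work surface. World frame = base frame: x ahead of the robot, y to its left, z up, the work surface at z = 0. Lengths are in m, angles in rad, forces in N, time in s.
With the tool pointing down it reaches from about 0.25 to 0.8 m from the base axis. Payload 8.5 kg.
Tool frame: the origin (TCP) lies at the very end of the fingers, on their centre line; the grasp point (between the pads) lies 19 mm behind it; z points along the fingers, y is the line along which they close (so a half turn about z gives the same grasp; the last joint's range is limited). The gripper opens to 85 mm and grips with 20 to 120 N. Pads are 22 mm wide; open, the fingers measure 114 mm over their backs; the gripper's body (76 mm by 85 mm) begins 54 mm behind the grasp point. The pads swing forward as they close: fully open they stand 13 mm farther back than shut.
Start: joints at [1.286, 0.238, -0.013, 1.319, 0, 1.571], TCP at [0.147, 0.504, 0.231] pointing down, gripper open.
Joint ranges: [-2.66, 2.66], [-1.03, 1.9], [-1.14, 1.46], [-1.82, 2.27], [-1.45, 1.34], [-3.14, 3.14]. Speed limits (rad/s): [2.22, 2.22, 2.79, 3.14, 3.14, 3.14].

## Interface

Orientations are given as [roll, pitch, yaw] about the fixed x, y, z axes, in that order (R = Rz(yaw) Ry(pitch) Rx(roll)).
In Python, from cell import * gives the robot as it stands.
- The arm moves only by the tool move_arm, never from a script. Its argument "motion" is a list of rows, each an object of numbers: "dx", "dy", "dz": the shift along the tool's x, y, z in cm; "rx", "ry", "rz": the turn, a rotation vector about the tool's x, y, z in rad; "fingers": the closure, from -1 (fully open) to 1 (shut). In form: [{"dx": .., "dy": .., "dz": .., "rx": .., "ry": .., "rz": .., "fingers": ..}, ...]. A call has 1 to 12 rows; each row shifts and turns the commanded pose from where the row before left it, along the tool's axes as they then stand; what a row does not reach is not made up. A row lasts 1/12 s, in which the tool goes at most 41.7 mm and 7.16 degrees, less where a joint would pass 70% of its speed; a pose out of reach is approached as far as the arm can. A call is refused whole if a number of a shift passes 4.17 or a number of a turn 0.125, either way. A call with a gripper value outside its range is refused whole. The fingers move at their own pace and stop on an object; the grip force is fixed at half the most. Time passes only in rows, so rows that do not move let the fingers close. It gives the time, the measured TCP pose, the force, the opening and the grip force at its end, in the units of the state.
- state(): the state, without advancing time (a new reading comes with each control period).
- camera(name): name is "scene" or "side" or "wrist"; returns the picture (420x560x3 uint8, red, green, blue); there is no depth.
- calibration(name): a dict with "fx", "fy", "cx", "cy" (pixels), "world_from_camera" (4x4, takes a point from camera to world coordinates); the wrist camera has in their place "tool_from_camera" (4x4, takes a point from camera to tool coordinates, whose origin is the TCP and whose axes are the flange's). Camera axes: x right, y up, looking along -z (the intrinsics and any distortion apply to the point x, -y, -z); pixel columns grow to the right and rows downward; lengths in m; the calibration is good to about 2 mm. A picture is of the moment at which its call begins: read the wrist's pose just before it. calibration takes no time and is no camera call.
- job_done(): hands the job in; it is judged then, once.
The state is a dict: "time_s": time; "joint_positions": joint angles; "qvel": joint speeds; "joint_torque": joint torques, N m; "eef_pos": TCP position; "eef_rot": TCP orientation; "force": force on the tool from outside, world axes, zero at the start; "wrist_torque": the same for the moment, N m; "opening": opening from 0.0 (shut) to 1.0 (fully open); "gripper_force": force on a finger pad.
Only numpy, scipy, OpenCV 4.12 (cv2) and the standard library are available. Lean on these libraries where they do the work, as an engineer would, in place of code of your own. Each camera call takes 0.05 s, during which the arm holds its last target. There are 200 camera calls.

## Working session

There is one attempt and no reset: what is moved stays moved. The work goes in short steps, Python scripts to look and compute and a tool call to move; the robot and the scene stay as the last step left them, time stands still between calls to the robot, and variables do not carry over. Pictures are saved under pics/ and viewed, at most 10 in all, crops included, and the job is handed in when it is done.

Besides the shell and the picture viewer there is one more tool, called after "Request:" in YAML: its name, and indented under it one key for each argument. move_arm: Moves the arm, as the interface text tells. Its arguments: {"type":"object","properties":{"motion":{"type":"array","items":{"type":"object","properties":{"dx":{"type":"number"},"dy":{"type":"number"},"dz":{"type":"number"},"rx":{"type":"number"},"ry":{"type":"number"},"rz":{"type":"number"},"fingers":{"type":"number"}}}}},"required":["motion"]}

```bash
mkdir -p pics
python3 - <<'E'
from cell import *
import cv2
for n in ("scene","side"):
    cv2.imwrite(f"pics/{n}0.png",cv2.resize(camera(n)[:,:,::-1],(800,600),interpolation=cv2.INTER_CUBIC))
    c=calibration(n);print(n,c)
s=state();print(s['eef_pos'],s['eef_rot'],s['opening'],s['time_s']);print(calibration('wrist'))
E
```

```text
scene {'fx': 412.86534043625466, 'fy': 412.86534043625466, 'cx': 279.04885493640455, 'cy': 205.40135044600402, 'world_from_camera': array([[ 0.88799743, -0.39624926,  0.23333899,  0.85950089],
       [ 0.45983203,  0.76087308, -0.45785005, -0.38891569],
       [ 0.00388139,  0.51386641,  0.85786144,  0.86075688],
       [ 0.        ,  0.        ,  0.        ,  1.        ]])}
side {'fx': 406.6046413878215, 'fy': 406.6046413878215, 'cx': 280.4194475515373, 'cy': 214.54287407494033, 'world_from_camera': array([[ 0.84301539,  0.33688578, -0.41932447,  0.27371767],
       [-0.53753321,  0.49927238, -0.67954775, -0.54116681],
       [-0.01957285,  0.79827004,  0.6019816 ,  0.64123257],
       [ 0.        ,  0.        ,  0.        ,  1.        ]])}
[0.14740151 0.50351024 0.23075121] [-3.14034500e+00  1.53009180e-05  2.85677958e+00] 1.0027715430718782 0.1
{'fx': 351.0866442806885, 'fy': 351.0866442806885, 'cx': 288.01510663646616, 'cy': 212.0832892398701, 'tool_from_camera': array([[-1.40219876e-04,  9.59948491e-01,  2.80176507e-01,
         7.15921629e-02],
       [ 9.99999806e-01,  3.04636507e-04, -5.43284331e-04,
         2.97901407e-04],
       [-6.06876967e-04,  2.80176377e-01, -9.59948347e-01,
        -1.42925614e-01],
       [ 0.00000000e+00,  0.00000000e+00,  0.00000000e+00,
         1.00000000e+00]])}
```

View pics/scene0.png

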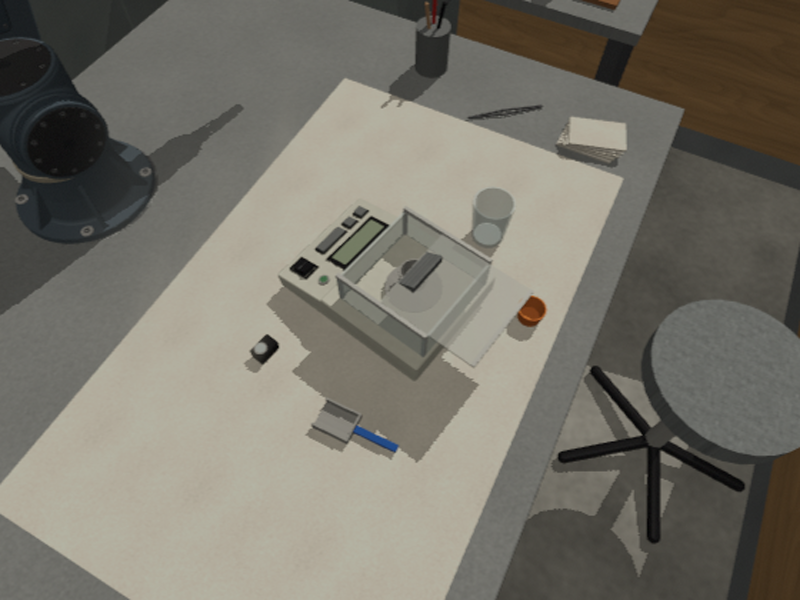

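View pics/side0.png

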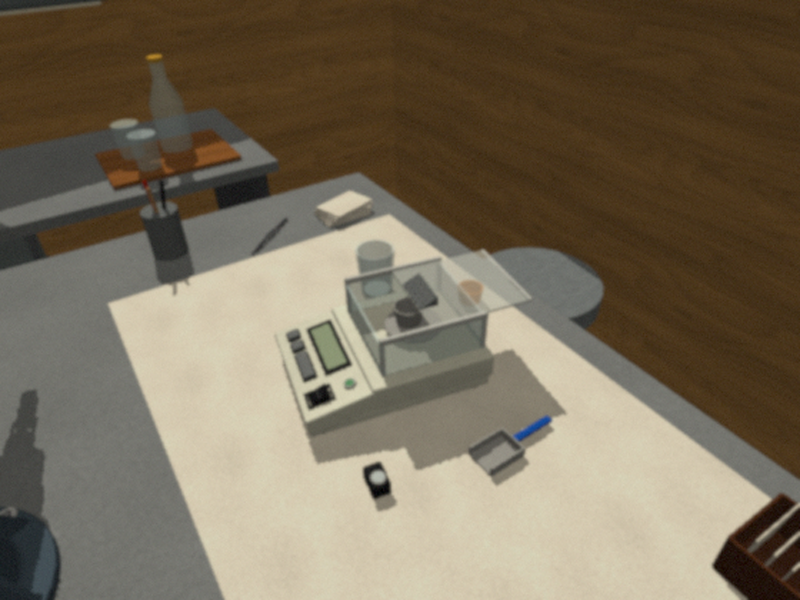

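The scene picture shows the balance around (290–530, 205–375), with the keypad facing the robot, the rocker at (303,267), the tare bar at (331,239) and the grip at (421,270). The tumbler is on its left and the loupe and scoop on its right. I'll enlarge both views to measure.

Run:
```python
from cell import *
import cv2
for n,(x,y) in (("scene",(190,138)),("side",(185,165))):
    im=camera(n)[y:y+140,x:x+190,::-1]
    cv2.imwrite(f"pics/{n}1.png",cv2.resize(im,None,fx=4.2,fy=4.2,interpolation=cv2.INTER_CUBIC))
```

```text
(no output)
```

View pics/scene1.png

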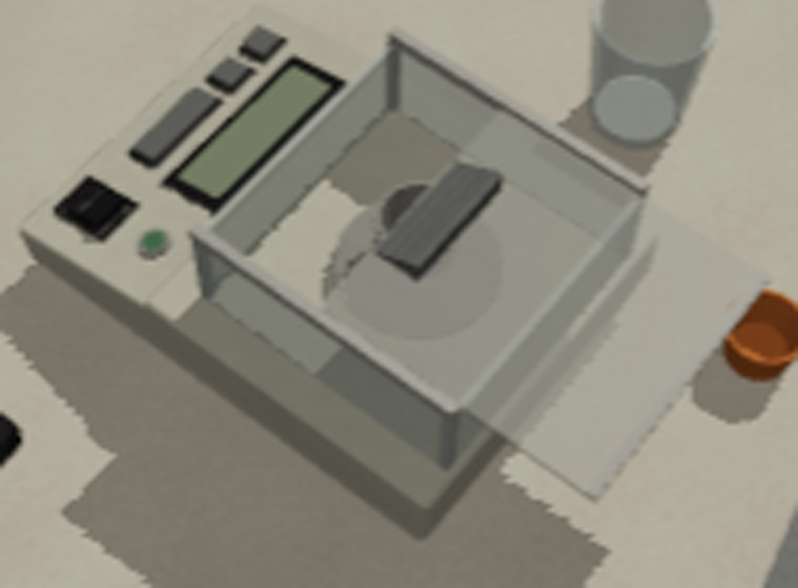

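View pics/side1.png

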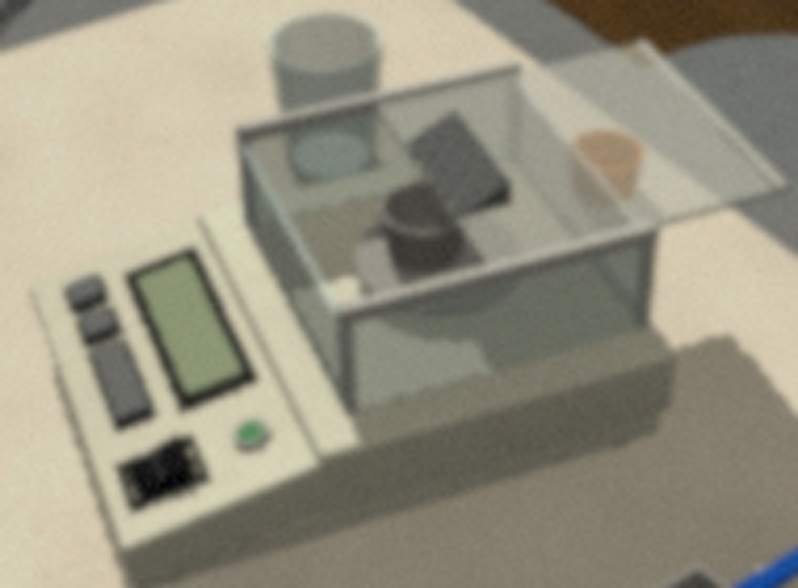

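```bash
cat > h.py <<'E'
from cell import *
import numpy as np
from scipy.optimize import least_squares
off={"scene":(190,138),"side":(185,165)}
def proj(n,P):
    c=calibration(n);M=np.linalg.inv(c["world_from_camera"]);p=np.atleast_2d(P)@M[:3,:3].T+M[:3,3]
    return np.c_[c["cx"]+c["fx"]*p[:,0]/-p[:,2],c["cy"]+c["fy"]*p[:,1]/p[:,2]]
def W(q,P):
    c,s=np.cos(q[2]),np.sin(q[2]);return np.atleast_2d(P)@np.array([[c,s,0],[-s,c,0],[0,0,1]])+[q[0],q[1],0]
def px(n,p): return np.array(p)/4.2+off[n]-0.38
E
python3 - <<'E'
from h import *
F=[[-.025,.0825,.131],[-.025,-.0825,.131],[.14,-.0825,.131],[.14,.0825,.131],[-.145,-.105,.043],[-.145,.105,.043]]
O={"scene":[(392,35),(195,235),(455,410),(648,188),(22,233),(258,8)],"side":[(240,130),(343,312),(655,222),(520,68),(122,550),(33,290)]}
r=lambda q:np.concatenate([(proj(n,W(q,F))-px(n,O[n])).ravel() for n in O])
s=least_squares(r,[.5,0,0],loss='soft_l1');q=s.x;print(q);print(r(q).reshape(-1,2).round(1))
for nm,a,b in (("tare",(177,123),(120,378)),("rockerframe",(95,208),(163,472)),("grip",(460,220),(482,150))):
    f=lambda P:np.concatenate([proj("scene",W(q,P))[0]-px("scene",a),proj("side",W(q,P))[0]-px("side",b)])
    t=least_squares(f,[0,0,.1]);print(nm,t.x,W(q,t.x),t.fun.round(1))
# one-view on known heights
for nm,n,p,z in (("grip","scene",(460,220),.142),("grip","side",(482,150),.142)):
    t=least_squares(lambda u:proj(n,W(q,[u[0],u[1],z]))[0]-px(n,p),[0,0]);print(nm,n,t.x)
np.save("q.npy",q)
E
```

```text
[ 0.60522819  0.06072065 -0.18810883]
[[ 0.3 -1.1]
 [-1.1 -0.4]
 [-0.   1.7]
 [ 0.4  0. ]
 [-1.4 -0.1]
 [ 0.1 -0.8]
 [-0.6 -1. ]
 [ 0.3 -0.2]
 [ 1.6  0.7]
 [-0.2 -1.9]
 [ 0.7  0.4]
 [-0.6 -1.2]]
tare [-0.11940963  0.00285654  0.05136441] [[0.48845916 0.08585657 0.05136441]] [ 0.   0.3 -0.2 -0.2]
rockerframe [-0.11669331 -0.06929151  0.05067489] [[0.47763578 0.01447328 0.05067489]] [ 0.   0.4 -0.2 -0.2]
grip [0.08002237 0.00118592 0.13974801] [[0.68406071 0.04692135 0.13974801]] [ 0.   0.7 -0.5 -0.5]
grip scene [0.07980268 0.00128656]
grip side [ 0.07901852 -0.00379023]
```

Request:
move_arm:
  motion:
    - {"rz": -0.0967,"fingers": 1}
    - {"dx": -2,"dy": -1.1,"fingers": 1}
    - {"dx": -2.8,"dy": -1.5,"fingers": 1}
    - {"dx": -2.8,"dy": -1.5,"fingers": 1}
    - {"dx": -2.8,"dy": -1.5,"fingers": 1}
    - {"dx": -2.8,"dy": -1.5,"fingers": 1}
    - {"dx": -2.8,"dy": -1.5,"fingers": 1}
    - {"dx": -2.8,"dy": -1.5,"fingers": 1}
    - {"dx": -2.8,"dy": -1.5,"fingers": 1}
    - {"dx": -2.8,"dy": -1.5,"fingers": 1}
    - {"dx": -2.8,"dy": -1.5,"fingers": 1}
    - {"dx": -2.8,"dy": -1.5,"fingers": 1}

```text
invalid input at $.motion[0]: expected keys dx, dy, dz, rx, ry, rz, fingers
```

Request:
move_arm:
  motion:
    - {"dx": -2.8,"dy": -1.5,"fingers": 1}
    - {"dx": -2.8,"dy": -1.5,"fingers": 1}
    - {"dx": -2.8,"dy": -1.5,"fingers": 1}
    - {"dx": -2.8,"dy": -1.5,"fingers": 1}
    - {"dx": -2.8,"dy": -1.5,"fingers": 1}
    - {"dx": -2.8,"dy": -1.5,"fingers": 1}
    - {"dx": -2.8,"dy": -1.5,"fingers": 1}
    - {"dx": -2.8,"dy": -1.5,"fingers": 1}
    - {"dx": -2.8,"dy": -1.5,"fingers": 1}
    - {"dx": -2.8,"dy": -1.5,"fingers": 1}
    - {"dx": -2.8,"dy": -1.5,"fingers": 1}
    - {"dx": -2,"dy": -1,"fingers": 1}

```text
invalid input at $.motion[0]: expected keys dx, dy, dz, rx, ry, rz, fingers
```

```bash
cat >> h.py <<'E'
def B():
    q=np.load("q.npy");s=state();p=np.array(s["eef_pos"])-[q[0],q[1],0];c,t=np.cos(q[2]),np.sin(q[2])
    print("t",round(s["time_s"],2),"bal",np.round([c*p[0]+t*p[1],-t*p[0]+c*p[1],p[2]],4),"rot",np.round(s["eef_rot"],3),"F",np.round(s["force"],2),"open",round(s["opening"],3))
E
python3 - <<'E'
from h import *
B();import cv2;cv2.imwrite("pics/w1.png",camera("wrist")[:,:,::-1])
E
```

```text
t 0.2 bal [-0.5326  0.3495  0.2309] rot [-3.141 -0.     2.857] F [ 0.4   0.34 -1.  ] open 1.0
```

View pics/w1.png

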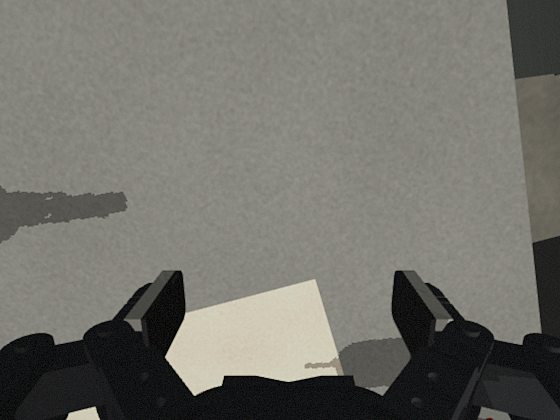

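Every key has to be present in each row, so both moves were refused and nothing moved. This wrist picture shows only the open fingers over the bare bench.

Request:
move_arm:
  motion:
    - {"dx": 0,"dy": 0,"dz": 0,"rx": 0,"ry": 0,"rz": -0.0967,"fingers": 1}
    - {"dx": -2,"dy": -1.1,"dz": 0,"rx": 0,"ry": 0,"rz": 0,"fingers": 1}
    - {"dx": -2.8,"dy": -1.5,"dz": 0,"rx": 0,"ry": 0,"rz": 0,"fingers": 1}
    - {"dx": -2.8,"dy": -1.5,"dz": 0,"rx": 0,"ry": 0,"rz": 0,"fingers": 1}
    - {"dx": -2.8,"dy": -1.5,"dz": 0,"rx": 0,"ry": 0,"rz": 0,"fingers": 1}
    - {"dx": -2.8,"dy": -1.5,"dz": 0,"rx": 0,"ry": 0,"rz": 0,"fingers": 1}
    - {"dx": -2.8,"dy": -1.5,"dz": 0,"rx": 0,"ry": 0,"rz": 0,"fingers": 1}
    - {"dx": -2.8,"dy": -1.5,"dz": 0,"rx": 0,"ry": 0,"rz": 0,"fingers": 1}
    - {"dx": -2.8,"dy": -1.5,"dz": 0,"rx": 0,"ry": 0,"rz": 0,"fingers": 1}
    - {"dx": -2.8,"dy": -1.5,"dz": 0,"rx": 0,"ry": 0,"rz": 0,"fingers": 1}
    - {"dx": -2.8,"dy": -1.5,"dz": 0,"rx": 0,"ry": 0,"rz": 0,"fingers": 1}
    - {"dx": -2.8,"dy": -1.5,"dz": 0,"rx": 0,"ry": 0,"rz": 0,"fingers": 1}

```text
time_s: 1.25
eef_pos: [0.4131, 0.2883, 0.2313]
eef_rot: [-3.142, 0.0, 2.953]
force: [0.8, 0.6, 0.3]
opening: -0.001
gripper_force: 0.0
```

Request:
move_arm:
  motion:
    - {"dx": -2.8,"dy": -1.5,"dz": 0,"rx": 0,"ry": 0,"rz": 0,"fingers": 1}
    - {"dx": -2.8,"dy": -1.5,"dz": 0,"rx": 0,"ry": 0,"rz": 0,"fingers": 1}
    - {"dx": -2.8,"dy": -1.5,"dz": 0,"rx": 0,"ry": 0,"rz": 0,"fingers": 1}
    - {"dx": -2.8,"dy": -1.5,"dz": 0,"rx": 0,"ry": 0,"rz": 0,"fingers": 1}
    - {"dx": -2.8,"dy": -1.5,"dz": 0,"rx": 0,"ry": 0,"rz": 0,"fingers": 1}
    - {"dx": -2.8,"dy": -1.5,"dz": 0,"rx": 0,"ry": 0,"rz": 0,"fingers": 1}
    - {"dx": -2.8,"dy": -1.5,"dz": 0,"rx": 0,"ry": 0,"rz": 0,"fingers": 1}
    - {"dx": -2.8,"dy": -1.5,"dz": 0,"rx": 0,"ry": 0,"rz": 0,"fingers": 1}
    - {"dx": -2.8,"dy": -1.5,"dz": 0,"rx": 0,"ry": 0,"rz": 0,"fingers": 1}
    - {"dx": -2.8,"dy": -1.5,"dz": 0,"rx": 0,"ry": 0,"rz": 0,"fingers": 1}
    - {"dx": -2.8,"dy": -1.5,"dz": 0,"rx": 0,"ry": 0,"rz": 0,"fingers": 1}
    - {"dx": -2,"dy": -1,"dz": 0,"rx": 0,"ry": 0,"rz": 0,"fingers": 1}

```text
time_s: 2.25
eef_pos: [0.7032, 0.0542, 0.2306]
eef_rot: [-3.141, -0.0, 2.952]
force: [-0.0, -0.5, -0.2]
opening: 0.001
gripper_force: 0.0
```

Run:
```python
from h import *
import cv2;im=camera("wrist")[:,:,::-1];B();cv2.imwrite("pics/w2.png",im)
```

```text
t 2.3 bal [0.0998 0.0102 0.2296] rot [-3.14   0.     2.951] F [-2.85 -1.19 -1.11] open -0.0
```

View pics/w2.png

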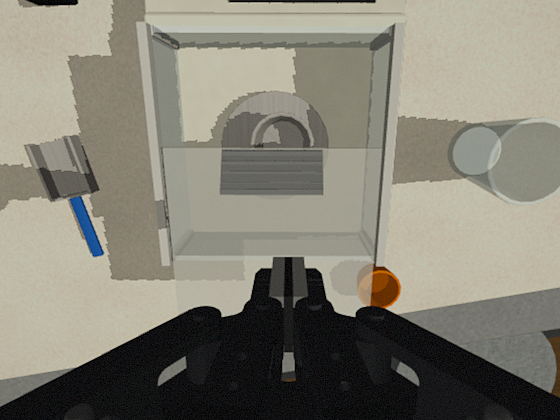

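The wrist view is square to the balance. The grip's upper back edge is at row 194, columns 220–323, with the cup behind it and the tip at about (288,262).

```bash
cat >> h.py <<'E'
from scipy.spatial.transform import Rotation as R
def wpix(u,v,z):
    s=state();c=calibration("wrist");T=np.eye(4);T[:3,:3]=R.from_euler("xyz",s["eef_rot"]).as_matrix();T[:3,3]=s["eef_pos"]
    M=T@c["tool_from_camera"];d=M[:3,:3]@[(u-c["cx"])/c["fx"],-(v-c["cy"])/c["fy"],-1];o=M[:3,3]
    P=o+d*(z-o[2])/d[2];q=np.load("q.npy");k,t=np.cos(q[2]),np.sin(q[2]);p=P-[q[0],q[1],0]
    return np.round([k*p[0]+t*p[1],-t*p[0]+k*p[1],z],4)
E
python3 - <<'E'
from h import *
B();print("grip",wpix(220,194,.142),wpix(323,194,.142))
for p in ((147,22),(403,20),(166,264),(381,264)): print(p,wpix(*p,.131))
E
```

```text
t 2.3 bal [0.0998 0.0102 0.2296] rot [-3.14   0.     2.951] F [-2.85 -1.19 -1.11] open -0.0
grip [ 0.0828 -0.0352  0.142 ] [0.083  0.0342 0.142 ]
(147, 22) [-0.024  -0.0763  0.131 ]
(403, 20) [-0.0246  0.082   0.131 ]
(166, 264) [ 0.1391 -0.081   0.131 ]
(381, 264) [0.1395 0.0801 0.131 ]
```

Request:
move_arm:
  motion:
    - {"dx": -1.0,"dy": -0.5,"dz": 0,"rx": 0,"ry": 0,"rz": 0,"fingers": 1}
    - {"dx": -0.8,"dy": -0.5,"dz": 1.0,"rx": 0,"ry": 0,"rz": 0,"fingers": 1}
    - {"dx": 0,"dy": 0,"dz": 2.0,"rx": 0,"ry": 0,"rz": 0,"fingers": 1}
    - {"dx": 0,"dy": 0,"dz": 2.0,"rx": 0,"ry": 0,"rz": 0,"fingers": 1}
    - {"dx": 0,"dy": 0,"dz": 2.0,"rx": 0,"ry": 0,"rz": 0,"fingers": 1}
    - {"dx": 0,"dy": 0,"dz": 1.0,"rx": 0,"ry": 0,"rz": 0,"fingers": 1}
    - {"dx": 0,"dy": 0,"dz": 0.8,"rx": 0,"ry": 0,"rz": 0,"fingers": 1}
    - {"dx": 0,"dy": 0,"dz": 0.5,"rx": 0,"ry": 0,"rz": 0,"fingers": 1}
    - {"dx": 0,"dy": 0,"dz": 0.2,"rx": 0,"ry": 0,"rz": 0,"fingers": 1}
    - {"dx": 0,"dy": 0,"dz": 0,"rx": 0,"ry": 0,"rz": 0,"fingers": 1}
    - {"dx": 0,"dy": 0,"dz": 0,"rx": 0,"ry": 0,"rz": 0,"fingers": 1}

```text
time_s: 3.22
eef_pos: [0.7178, 0.0432, 0.1372]
eef_rot: [3.141, 0.001, 2.954]
force: [-0.3, -0.1, 1.2]
opening: -0.004
gripper_force: 0.0
```

```bash
python3 -c "
from h import *
B()"
```

```text
t 3.22 bal [0.1139 0.0038 0.1372] rot [3.141e+00 1.000e-03 2.954e+00] F [-0.27 -0.08  1.18] open -0.004
```

Request:
move_arm:
  motion:
    - {"dx": 0.4,"dy": 0,"dz": 0.3,"rx": 0,"ry": 0,"rz": 0,"fingers": 1}
    - {"dx": 0.7,"dy": 0,"dz": 0,"rx": 0,"ry": 0,"rz": 0,"fingers": 1}
    - {"dx": 0.7,"dy": 0,"dz": 0,"rx": 0,"ry": 0,"rz": 0,"fingers": 1}
    - {"dx": 0.7,"dy": 0,"dz": 0,"rx": 0,"ry": 0,"rz": 0,"fingers": 1}
    - {"dx": 0.7,"dy": 0,"dz": 0,"rx": 0,"ry": 0,"rz": 0,"fingers": 1}
    - {"dx": 0.7,"dy": 0,"dz": 0,"rx": 0,"ry": 0,"rz": 0,"fingers": 1}
    - {"dx": 0.7,"dy": 0,"dz": 0,"rx": 0,"ry": 0,"rz": 0,"fingers": 1}
    - {"dx": 0.7,"dy": 0,"dz": 0,"rx": 0,"ry": 0,"rz": 0,"fingers": 1}
    - {"dx": 0.7,"dy": 0,"dz": 0,"rx": 0,"ry": 0,"rz": 0,"fingers": 1}
    - {"dx": 0.7,"dy": 0,"dz": 0,"rx": 0,"ry": 0,"rz": 0,"fingers": 1}
    - {"dx": 0.7,"dy": 0,"dz": 0,"rx": 0,"ry": 0,"rz": 0,"fingers": 1}
    - {"dx": 0.7,"dy": 0,"dz": 0,"rx": 0,"ry": 0,"rz": 0,"fingers": 1}

```text
time_s: 4.22
eef_pos: [0.6373, 0.0585, 0.1335]
eef_rot: [3.141, 0.0, 2.954]
force: [1.0, 0.4, 0.6]
opening: 0.004
gripper_force: 0.8
```

```bash
python3 -c "
from h import *
B()"
```

```text
t 4.22 bal [0.0319 0.0038 0.1335] rot [3.141 0.    2.954] F [1.   0.44 0.63] open 0.004
```

Request:
move_arm:
  motion:
    - {"dx": 0.5,"dy": 0,"dz": 0,"rx": 0,"ry": 0,"rz": 0,"fingers": 1}
    - {"dx": 0.4,"dy": 0,"dz": 0,"rx": 0,"ry": 0,"rz": 0,"fingers": 1}
    - {"dx": 0.2,"dy": 0,"dz": 0,"rx": 0,"ry": 0,"rz": 0,"fingers": 1}
    - {"dx": 0.1,"dy": 0,"dz": 0,"rx": 0,"ry": 0,"rz": 0,"fingers": 1}
    - {"dx": 0,"dy": 0,"dz": 0,"rx": 0,"ry": 0,"rz": 0,"fingers": 1}

```text
time_s: 4.63
eef_pos: [0.6258, 0.0604, 0.1332]
eef_rot: [-3.141, -0.0, 2.953]
force: [-0.5, 0.1, 1.3]
opening: -0.001
gripper_force: 0.0
```

Request:
move_arm:
  motion:
    - {"dx": 0.1,"dy": 0,"dz": 0,"rx": 0,"ry": 0,"rz": 0,"fingers": 1}
    - {"dx": 0.1,"dy": 0,"dz": 0,"rx": 0,"ry": 0,"rz": 0,"fingers": 1}
    - {"dx": 0,"dy": 0,"dz": 0,"rx": 0,"ry": 0,"rz": 0,"fingers": 1}

```text
time_s: 4.88
eef_pos: [0.624, 0.0608, 0.1332]
eef_rot: [-3.141, -0.0, 2.953]
force: [0.5, 0.5, 0.7]
opening: -0.001
gripper_force: 0.4
```

```bash
python3 -c "
from h import *
B()"
```

```text
t 4.88 bal [0.0185 0.0035 0.1332] rot [-3.141 -0.     2.953] F [0.45 0.52 0.66] open -0.001
```

Request:
move_arm:
  motion:
    - {"dx": 0.1,"dy": 0,"dz": 0,"rx": 0,"ry": 0,"rz": 0,"fingers": 1}
    - {"dx": 0.1,"dy": 0,"dz": 0,"rx": 0,"ry": 0,"rz": 0,"fingers": 1}
    - {"dx": 0,"dy": 0,"dz": 0,"rx": 0,"ry": 0,"rz": 0,"fingers": 1}

```text
time_s: 5.13
eef_pos: [0.6219, 0.0612, 0.1332]
eef_rot: [-3.141, -0.0, 2.953]
force: [0.1, -0.8, 0.4]
opening: -0.003
gripper_force: 0.3
```

Request:
move_arm:
  motion:
    - {"dx": 0.1,"dy": 0,"dz": 0,"rx": 0,"ry": 0,"rz": 0,"fingers": 1}
    - {"dx": 0,"dy": 0,"dz": 0,"rx": 0,"ry": 0,"rz": 0,"fingers": 1}

```text
time_s: 5.3
eef_pos: [0.6209, 0.0614, 0.1332]
eef_rot: [-3.141, -0.0, 2.953]
force: [1.1, 0.3, -0.6]
opening: 0.004
gripper_force: 0.3
```

Run:
```python
from h import *
import cv2;im=camera("wrist")[:,:,::-1];B();cv2.imwrite("pics/w3.png",im)
```

```text
t 5.35 bal [0.0153 0.0036 0.1332] rot [-3.141 -0.     2.954] F [ 0.1  -0.99  1.36] open -0.0
```

View pics/w3.png

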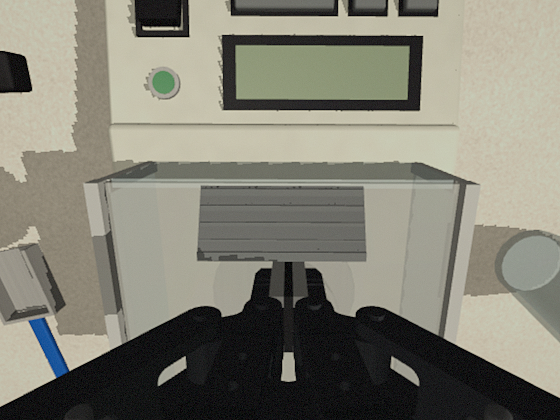

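The top is now nearly shut: its front edge is at row 185, right by the front glass, and the fingertip is on the grip's back at row 260. I'll creep on until the stop shows up in the force.

Request:
move_arm:
  motion:
    - {"dx": 0.1,"dy": 0,"dz": 0,"rx": 0,"ry": 0,"rz": 0,"fingers": 1}
    - {"dx": 0,"dy": 0,"dz": 0,"rx": 0,"ry": 0,"rz": 0,"fingers": 1}

```text
time_s: 5.52
eef_pos: [0.6205, 0.0615, 0.1333]
eef_rot: [-3.141, 0.001, 2.953]
force: [2.5, -1.6, -1.9]
opening: -0.004
gripper_force: 1.6
```

Request:
move_arm:
  motion:
    - {"dx": 0.1,"dy": 0,"dz": 0,"rx": 0,"ry": 0,"rz": 0,"fingers": 1}
    - {"dx": 0,"dy": 0,"dz": 0,"rx": 0,"ry": 0,"rz": 0,"fingers": 1}

```text
time_s: 5.68
eef_pos: [0.6204, 0.0615, 0.1334]
eef_rot: [-3.141, 0.003, 2.953]
force: [6.5, -2.5, -4.0]
opening: 0.003
gripper_force: 3.5
```

Request:
move_arm:
  motion:
    - {"dx": 0.1,"dy": 0,"dz": 0,"rx": 0,"ry": 0,"rz": 0,"fingers": 1}
    - {"dx": 0,"dy": 0,"dz": 0,"rx": 0,"ry": 0,"rz": 0,"fingers": 1}

```text
time_s: 5.85
eef_pos: [0.6204, 0.0616, 0.1335]
eef_rot: [-3.141, 0.004, 2.953]
force: [10.5, -2.2, -5.2]
opening: 0.0
gripper_force: 5.3
```

Request:
move_arm:
  motion:
    - {"dx": 0,"dy": 0,"dz": 0,"rx": 0,"ry": 0,"rz": 0,"fingers": 1}
    - {"dx": 0,"dy": 0,"dz": 0,"rx": 0,"ry": 0,"rz": 0,"fingers": 1}
    - {"dx": -0.5,"dy": 0,"dz": 0,"rx": 0,"ry": 0,"rz": 0,"fingers": 1}
    - {"dx": -0.5,"dy": 0,"dz": -0.5,"rx": 0,"ry": 0,"rz": 0,"fingers": 1}
    - {"dx": 0,"dy": 0,"dz": -2,"rx": 0,"ry": 0,"rz": 0,"fingers": 1}
    - {"dx": 0,"dy": 0,"dz": -2,"rx": 0,"ry": 0,"rz": 0,"fingers": 1}
    - {"dx": 2,"dy": -1,"dz": -1,"rx": 0,"ry": 0,"rz": 0,"fingers": 1}
    - {"dx": 3,"dy": -1,"dz": 0,"rx": 0,"ry": 0,"rz": 0,"fingers": 1}
    - {"dx": 3,"dy": -1,"dz": 0,"rx": 0,"ry": 0,"rz": 0,"fingers": 1}
    - {"dx": 1,"dy": -0.5,"dz": 0,"rx": 0,"ry": 0,"rz": 0,"fingers": 1}
    - {"dx": 0,"dy": 0,"dz": 0,"rx": 0,"ry": 0,"rz": 0,"fingers": 1}
    - {"dx": 0,"dy": 0,"dz": 0,"rx": 0,"ry": 0,"rz": 0,"fingers": 1}

```text
time_s: 6.85
eef_pos: [0.5331, 0.0426, 0.1892]
eef_rot: [3.141, 0.001, 2.953]
force: [1.0, 0.7, -0.2]
opening: -0.001
gripper_force: 0.0
```

Run:
```python
from h import *
import cv2;im=camera("wrist")[:,:,::-1];B();cv2.imwrite("pics/w4.png",cv2.resize(im,(800,600),interpolation=cv2.INTER_CUBIC))
```

```text
t 6.9 bal [-0.0668 -0.031   0.1889] rot [3.141e+00 1.000e-03 2.953e+00] F [0.1  0.1  0.35] open 0.002
```

View pics/w4.png

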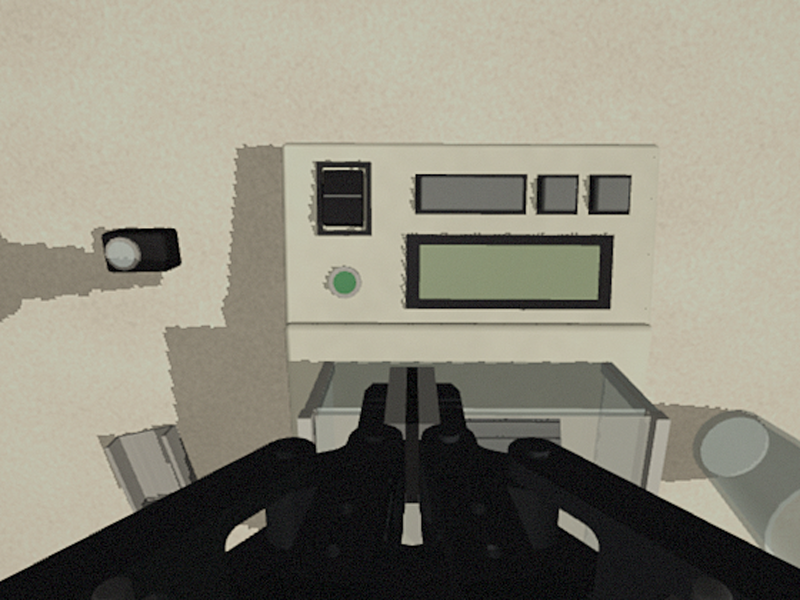

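The wrist view shows the rocker with its frame at columns 316–371, rows 162–236, pivot line at row 196 and back end near row 228. The tare bar is centred at (471,194), the square keys are at (557,194) and (610,194), and the shield is shut.

Run:
```python
from h import *
k=.7
for n,u,v,z in (("rocker front",343,167,.050),("pivot",343,196,.053),("rocker back edge",343,229,.060),("frame back",343,236,.053),("frame mid",343.5,199,.051),("tare",471,194,.0535),("key_a",557,194,.053)): print(n,wpix(u*k,v*k,z))
```

```text
rocker front [-0.1328 -0.0676  0.05  ]
pivot [-0.1176 -0.0678  0.053 ]
rocker back edge [-0.1006 -0.0675  0.06  ]
frame back [-0.0957 -0.0686  0.053 ]
frame mid [-0.1158 -0.0678  0.051 ]
tare [-0.1187  0.0019  0.0535]
key_a [-0.1186  0.0488  0.053 ]
```

Request:
move_arm:
  motion:
    - {"dx": 1.5,"dy": -1.2,"dz": 0,"rx": 0,"ry": 0,"rz": 0,"fingers": 1}
    - {"dx": 1.5,"dy": -1.3,"dz": 1,"rx": 0,"ry": 0,"rz": 0,"fingers": 1}
    - {"dx": 1.2,"dy": -1.2,"dz": 2,"rx": 0,"ry": 0,"rz": 0,"fingers": 1}
    - {"dx": 0,"dy": 0,"dz": 2.5,"rx": 0,"ry": 0,"rz": 0,"fingers": 1}
    - {"dx": 0,"dy": 0,"dz": 2.5,"rx": 0,"ry": 0,"rz": 0,"fingers": 1}
    - {"dx": 0,"dy": 0,"dz": 2,"rx": 0,"ry": 0,"rz": 0,"fingers": 1}
    - {"dx": 0,"dy": 0,"dz": 1.2,"rx": 0,"ry": 0,"rz": 0,"fingers": 1}
    - {"dx": 0,"dy": 0,"dz": 0.6,"rx": 0,"ry": 0,"rz": 0,"fingers": 1}
    - {"dx": 0,"dy": 0,"dz": 0.4,"rx": 0,"ry": 0,"rz": 0,"fingers": 1}
    - {"dx": 0,"dy": 0,"dz": 0,"rx": 0,"ry": 0,"rz": 0,"fingers": 1}
    - {"dx": 0,"dy": 0,"dz": 0,"rx": 0,"ry": 0,"rz": 0,"fingers": 1}

```text
time_s: 7.82
eef_pos: [0.4856, 0.0141, 0.0667]
eef_rot: [3.142, 0.001, 2.954]
force: [0.5, -1.1, 0.4]
opening: 0.001
gripper_force: 0.0
```

```bash
python3 -c "
from h import *
B()"
```

```text
t 7.82 bal [-0.1088 -0.0681  0.0667] rot [3.142e+00 1.000e-03 2.954e+00] F [ 0.5  -1.14  0.38] open 0.001
```

Request:
move_arm:
  motion:
    - {"dx": 0,"dy": 0,"dz": 0.3,"rx": 0,"ry": 0,"rz": 0,"fingers": 1}
    - {"dx": 0,"dy": 0,"dz": 0.2,"rx": 0,"ry": 0,"rz": 0,"fingers": 1}
    - {"dx": 0,"dy": 0,"dz": 0.2,"rx": 0,"ry": 0,"rz": 0,"fingers": 1}
    - {"dx": 0,"dy": 0,"dz": 0.1,"rx": 0,"ry": 0,"rz": 0,"fingers": 1}
    - {"dx": 0,"dy": 0,"dz": 0,"rx": 0,"ry": 0,"rz": 0,"fingers": 1}

```text
time_s: 8.23
eef_pos: [0.4866, 0.0139, 0.0592]
eef_rot: [3.141, 0.004, 2.953]
force: [2.0, -1.1, 3.0]
opening: -0.003
gripper_force: 1.7
```

Request:
move_arm:
  motion:
    - {"dx": 0,"dy": 0,"dz": 0.1,"rx": 0,"ry": 0,"rz": 0,"fingers": 1}
    - {"dx": 0,"dy": 0,"dz": 0.1,"rx": 0,"ry": 0,"rz": 0,"fingers": 1}
    - {"dx": 0,"dy": 0,"dz": 0,"rx": 0,"ry": 0,"rz": 0,"fingers": 1}

```text
time_s: 8.48
eef_pos: [0.4868, 0.014, 0.0573]
eef_rot: [3.141, 0.004, 2.953]
force: [3.8, -1.2, 4.9]
opening: 0.003
gripper_force: 2.3
```

Request:
move_arm:
  motion:
    - {"dx": 0,"dy": 0,"dz": 0.1,"rx": 0,"ry": 0,"rz": 0,"fingers": 1}
    - {"dx": 0,"dy": 0,"dz": 0,"rx": 0,"ry": 0,"rz": 0,"fingers": 1}

```text
time_s: 8.65
eef_pos: [0.4868, 0.014, 0.0563]
eef_rot: [3.141, 0.004, 2.953]
force: [4.1, -1.4, 5.1]
opening: 0.001
gripper_force: 2.6
```

Contact, and the rocker is moving at about 4–5 N. I'll keep going to the stop.

Request:
move_arm:
  motion:
    - {"dx": 0,"dy": 0,"dz": 0.1,"rx": 0,"ry": 0,"rz": 0,"fingers": 1}
    - {"dx": 0,"dy": 0,"dz": 0,"rx": 0,"ry": 0,"rz": 0,"fingers": 1}

```text
time_s: 8.82
eef_pos: [0.487, 0.0139, 0.0559]
eef_rot: [3.141, 0.005, 2.953]
force: [2.8, -1.6, 12.7]
opening: -0.001
gripper_force: 6.4
```

Request:
move_arm:
  motion:
    - {"dx": 0,"dy": 0,"dz": 0.1,"rx": 0,"ry": 0,"rz": 0,"fingers": 1}
    - {"dx": 0,"dy": 0,"dz": 0,"rx": 0,"ry": 0,"rz": 0,"fingers": 1}

```text
time_s: 8.98
eef_pos: [0.487, 0.014, 0.0558]
eef_rot: [3.141, 0.005, 2.953]
force: [-0.5, -1.3, 25.3]
opening: 0.002
gripper_force: 12.2
```

Request:
move_arm:
  motion:
    - {"dx": 0,"dy": 0,"dz": 0.05,"rx": 0,"ry": 0,"rz": 0,"fingers": 1}
    - {"dx": 0,"dy": 0,"dz": 0,"rx": 0,"ry": 0,"rz": 0,"fingers": 1}

```text
time_s: 9.15
eef_pos: [0.487, 0.014, 0.0557]
eef_rot: [3.141, 0.005, 2.953]
force: [-2.4, -2.1, 30.7]
opening: -0.0
gripper_force: 15.2
```

Request:
move_arm:
  motion:
    - {"dx": 0,"dy": 0,"dz": -0.2,"rx": 0,"ry": 0,"rz": 0,"fingers": 1}
    - {"dx": 0,"dy": 0,"dz": -1,"rx": 0,"ry": 0,"rz": 0,"fingers": 1}
    - {"dx": 0,"dy": 0,"dz": -2.5,"rx": 0,"ry": 0,"rz": 0,"fingers": 1}
    - {"dx": 0,"dy": 0,"dz": -2.5,"rx": 0,"ry": 0,"rz": 0,"fingers": 1}
    - {"dx": 0,"dy": 3.5,"dz": -2,"rx": 0,"ry": 0,"rz": 0,"fingers": 1}
    - {"dx": -2,"dy": 3.0,"dz": -1,"rx": 0,"ry": 0,"rz": 0,"fingers": 1}
    - {"dx": -2,"dy": 0.5,"dz": 0,"rx": 0,"ry": 0,"rz": 0,"fingers": 1}
    - {"dx": 0,"dy": 0,"dz": 0,"rx": 0,"ry": 0,"rz": 0,"fingers": 1}
    - {"dx": 0,"dy": 0,"dz": 0,"rx": 0,"ry": 0,"rz": 0,"fingers": 1}

```text
time_s: 9.9
eef_pos: [0.5371, 0.0757, 0.1442]
eef_rot: [-3.141, -0.001, 2.954]
force: [-1.3, 1.2, 0.5]
opening: 0.0
gripper_force: 0.0
```

Run:
```python
from h import *
import cv2;im=camera("wrist")[:,:,::-1];B()
a=cv2.resize(im[50:250,80:480],None,fx=2,fy=2,interpolation=cv2.INTER_CUBIC)
b=cv2.resize(camera("side")[215:315,180:280,::-1],(200,200));c=camera("scene")[138:238,190:290,::-1];c=cv2.resize(c,(200,200))
g=np.full((200,400,3),0,np.uint8)
o=np.vstack([a,np.hstack([b,c,g])]);o=np.clip(o.astype(float)*1.6,0,255).astype(np.uint8)
cv2.imwrite("pics/w5.png",o)
```

```text
t 9.95 bal [-0.0705  0.0013  0.144 ] rot [-3.141e+00 -2.000e-03  2.954e+00] F [ 0.42 -0.35 -0.65] open 0.002
```

View pics/w5.png

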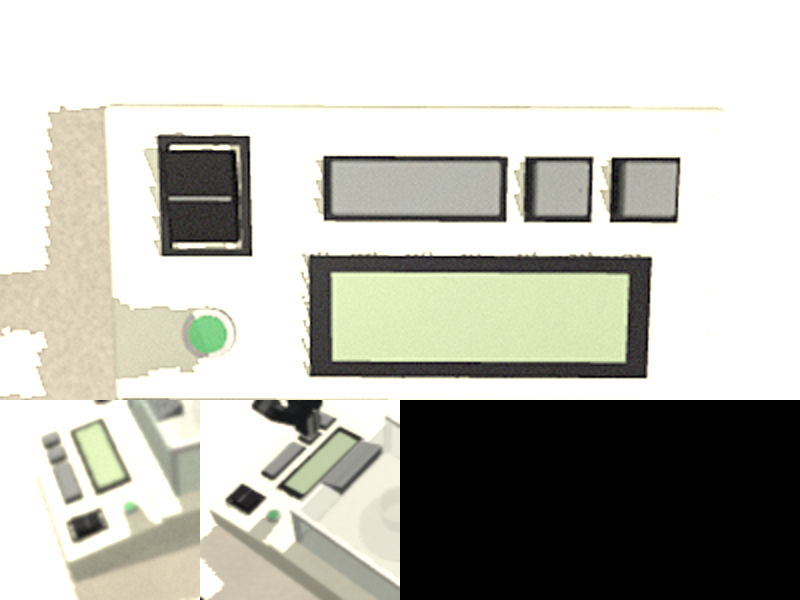

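The rocker's halves have flipped: the front half (rows 150–198) now looks longer than the back half (200–242). With the hard stop at the expected height, that means it's on. The tare bar is centred at (415,188), so I'll press it next.

Request:
move_arm:
  motion:
    - {"dx": 2,"dy": 0,"dz": 0,"rx": 0,"ry": 0,"rz": 0,"fingers": 1}
    - {"dx": 2,"dy": 0,"dz": 1,"rx": 0,"ry": 0,"rz": 0,"fingers": 1}
    - {"dx": 1,"dy": 0,"dz": 2,"rx": 0,"ry": 0,"rz": 0,"fingers": 1}
    - {"dx": 0,"dy": 0,"dz": 2,"rx": 0,"ry": 0,"rz": 0,"fingers": 1}
    - {"dx": 0,"dy": 0,"dz": 1.6,"rx": 0,"ry": 0,"rz": 0,"fingers": 1}
    - {"dx": 0,"dy": 0,"dz": 0.8,"rx": 0,"ry": 0,"rz": 0,"fingers": 1}
    - {"dx": 0,"dy": 0,"dz": 0.5,"rx": 0,"ry": 0,"rz": 0,"fingers": 1}
    - {"dx": 0,"dy": 0,"dz": 0,"rx": 0,"ry": 0,"rz": 0,"fingers": 1}
    - {"dx": 0,"dy": 0,"dz": 0,"rx": 0,"ry": 0,"rz": 0,"fingers": 1}

```text
time_s: 10.8
eef_pos: [0.4883, 0.0846, 0.0662]
eef_rot: [3.142, 0.0, 2.953]
force: [-0.2, -0.3, 0.2]
opening: -0.002
gripper_force: 0.0
```

```bash
python3 -c "
from h import *
B()"
```

```text
t 10.8 bal [-0.1194  0.0016  0.0662] rot [3.142 0.    2.953] F [-0.24 -0.34  0.19] open -0.002
```

Request:
move_arm:
  motion:
    - {"dx": 0.1,"dy": 0,"dz": 0.4,"rx": 0,"ry": 0,"rz": 0,"fingers": 1}
    - {"dx": 0,"dy": 0,"dz": 0.4,"rx": 0,"ry": 0,"rz": 0,"fingers": 1}
    - {"dx": 0,"dy": 0,"dz": 0.2,"rx": 0,"ry": 0,"rz": 0,"fingers": 1}
    - {"dx": 0,"dy": 0,"dz": 0.1,"rx": 0,"ry": 0,"rz": 0,"fingers": 1}
    - {"dx": 0,"dy": 0,"dz": 0,"rx": 0,"ry": 0,"rz": 0,"fingers": 1}

```text
time_s: 11.22
eef_pos: [0.4871, 0.0849, 0.0547]
eef_rot: [-3.141, -0.0, 2.954]
force: [-0.9, -0.5, 1.1]
opening: 0.001
gripper_force: 0.5
```

Request:
move_arm:
  motion:
    - {"dx": 0,"dy": 0,"dz": 0.1,"rx": 0,"ry": 0,"rz": 0,"fingers": 1}
    - {"dx": 0,"dy": 0,"dz": 0.1,"rx": 0,"ry": 0,"rz": 0,"fingers": 1}
    - {"dx": 0,"dy": 0,"dz": 0,"rx": 0,"ry": 0,"rz": 0,"fingers": 1}

```text
time_s: 11.47
eef_pos: [0.4874, 0.0849, 0.0529]
eef_rot: [-3.142, 0.0, 2.953]
force: [-0.0, -1.1, 2.9]
opening: 0.002
gripper_force: 1.2
```

Request:
move_arm:
  motion:
    - {"dx": 0,"dy": 0,"dz": 0.1,"rx": 0,"ry": 0,"rz": 0,"fingers": 1}
    - {"dx": 0,"dy": 0,"dz": 0,"rx": 0,"ry": 0,"rz": 0,"fingers": 1}

```text
time_s: 11.63
eef_pos: [0.4875, 0.0849, 0.0519]
eef_rot: [-3.142, 0.001, 2.953]
force: [1.8, -1.7, 3.1]
opening: -0.001
gripper_force: 1.5
```

Request:
move_arm:
  motion:
    - {"dx": 0,"dy": 0,"dz": 0.1,"rx": 0,"ry": 0,"rz": 0,"fingers": 1}
    - {"dx": 0,"dy": 0,"dz": 0,"rx": 0,"ry": 0,"rz": 0,"fingers": 1}

```text
time_s: 11.8
eef_pos: [0.4877, 0.0848, 0.051]
eef_rot: [-3.142, 0.001, 2.953]
force: [2.1, -1.7, 4.9]
opening: 0.001
gripper_force: 1.9
```

Request:
move_arm:
  motion:
    - {"dx": 0,"dy": 0,"dz": 0.07,"rx": 0,"ry": 0,"rz": 0,"fingers": 1}
    - {"dx": 0,"dy": 0,"dz": 0,"rx": 0,"ry": 0,"rz": 0,"fingers": 1}

```text
time_s: 11.97
eef_pos: [0.4877, 0.0848, 0.0506]
eef_rot: [3.142, 0.001, 2.953]
force: [0.6, -2.0, 7.6]
opening: 0.0
gripper_force: 3.9
```

Request:
move_arm:
  motion:
    - {"dx": 0,"dy": 0,"dz": 0.05,"rx": 0,"ry": 0,"rz": 0,"fingers": 1}
    - {"dx": 0,"dy": 0,"dz": 0,"rx": 0,"ry": 0,"rz": 0,"fingers": 1}
    - {"dx": 0,"dy": 0,"dz": 0,"rx": 0,"ry": 0,"rz": 0,"fingers": 1}

```text
time_s: 12.22
eef_pos: [0.4878, 0.0848, 0.0504]
eef_rot: [3.141, 0.002, 2.953]
force: [-0.6, -3.1, 12.3]
opening: -0.003
gripper_force: 5.8
```

Request:
move_arm:
  motion:
    - {"dx": 0,"dy": 0,"dz": -0.3,"rx": 0,"ry": 0,"rz": 0,"fingers": 1}
    - {"dx": 0,"dy": 0,"dz": -0.5,"rx": 0,"ry": 0,"rz": 0,"fingers": 1}
    - {"dx": 0,"dy": 0,"dz": -2,"rx": 0,"ry": 0,"rz": 0,"fingers": 1}
    - {"dx": 0,"dy": 0,"dz": -3,"rx": 0,"ry": 0,"rz": 0,"fingers": 1}
    - {"dx": 0,"dy": 0,"dz": -3,"rx": 0,"ry": 0,"rz": 0,"fingers": 1}
    - {"dx": -2,"dy": 0,"dz": -2,"rx": 0,"ry": 0,"rz": 0,"fingers": 1}
    - {"dx": -2,"dy": 0,"dz": 0,"rx": 0,"ry": 0,"rz": 0,"fingers": 1}
    - {"dx": 0,"dy": 0,"dz": 0,"rx": 0,"ry": 0,"rz": 0,"fingers": 1}
    - {"dx": 0,"dy": 0,"dz": 0,"rx": 0,"ry": 0,"rz": 0,"fingers": 1}

```text
time_s: 12.97
eef_pos: [0.5264, 0.0774, 0.1572]
eef_rot: [-3.141, -0.001, 2.953]
force: [-1.0, -0.7, -0.8]
opening: -0.003
gripper_force: 0.0
```

Run:
```python
from h import *
import cv2;im=camera("wrist")[:,:,::-1];B();cv2.imwrite("pics/w6.png",cv2.resize(im,(800,600),interpolation=cv2.INTER_CUBIC))
```

```text
t 13.02 bal [-0.0815  0.0014  0.1568] rot [-3.141e+00 -2.000e-03  2.953e+00] F [-0.09 -0.56 -0.73] open -0.002
```

View pics/w6.png

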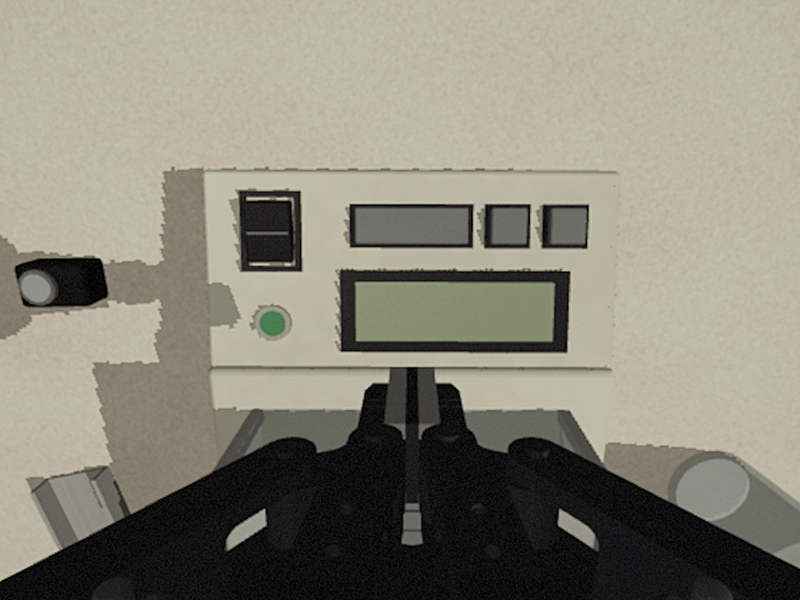

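The tare bar at (411,226) is back up, the rocker at (270,231) is still on, and the loupe, scoop and tumbler are where they were. The arm is touching nothing, so I'll hand in.

```bash
python3 -c "
from cell import *
print(job_done())"
```

```text
the job is handed in; nothing more can be done
None
```

I shut the draft shield, switched the balance on at the rocker, pressed the tare bar fully in and let it come back up, then handed in at about 13 s. Peak force on the balance was about 31 N, and the hand-in gave no verdict.

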